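# Set the pill dispenser's day dial and lock it for the night

### The arm

A 6-joint arm with a two-finger parallel gripper is mounted at the origin on the work surface. World frame = base frame: x ahead of the robot, y to its left, z up, the work surface at z = 0. Lengths are in m, angles in rad, forces in N, time in s.
With the tool pointing down it reaches from about 0.3 to 0.875 m from the base axis. Payload 6.4 kg.
Tool frame: the origin (TCP) lies between the finger pads; the fingertips stand ctrl.tip_extent ahead of it and the grasp point (between the pads) is the TCP (ctrl.tip_extent is the distance from the TCP to the fingertips, in m); z points along the fingers, y is the line along which they close (so a half turn about z gives the same grasp; the last joint's range is limited). The gripper opens to 85 mm and grips with 20 to 120 N. Pads are 22 mm wide; open, the fingers measure 114 mm over their backs; the gripper's body (76 mm by 85 mm) begins 54 mm behind the grasp point. The pads swing forward as they close: fully open they stand 13 mm farther back than shut.
Start: joints at [1.072, 0.181, 1.607, -0, 1.354, -0.206], TCP at [0.166, 0.551, 0.25] pointing down, gripper open.
Joint ranges: [-2.99, 2.99], [-0.89, 2.07], [0.3, 2.58], [-1.14, 4.28], [0, 2.63], [-3.12, 3.12]. Speed limits (rad/s): [2.57, 2.57, 3.01, 3.14, 3.14, 3.14].

### API

Orientations are given as a unit quaternion [w, x, y, z].
In Python, from bench import ctrl gives the robot as it stands.
- The arm moves only by the tool send_rows, never from a script. Its arguments are lists of equal length, an entry for each row: "dr": the turn, a rotation vector about the tool's x, y, z in units of 6 degrees (1.0 is 6 degrees), a list of three; "xyz": the shift along the tool's x, y, z in cm, a list of three; "jaw": the opening in per cent of the stroke, from 0 (shut) to 100 (fully open). In form: {"dr": [[wx, wy, wz], ...], "xyz": [[dx, dy, dz], ...], "jaw": [jaw, ...]}. A call has exactly 8 rows; each row is the pose to reach, as a shift and turn from the pose commanded when the call began, along the tool's axes at that moment; what a row does not reach only later rows make up. A row lasts 1/8 s, in which the tool goes at most 62.5 mm and 10.7 degrees, less where a joint would pass 70% of its speed; a pose out of reach is approached as far as the arm can. A call with a gripper value outside its range is refused whole. The fingers move at their own pace and stop on an object; the grip force is fixed at half the most. Time passes only in rows, so rows that repeat a pose let the fingers close, or fill a call up. It gives the time, the measured TCP pose, the force, the opening and the grip force at its end, in the units of the state.
- ctrl.get_obs(): the state, without advancing time (a new reading comes with each control period).
- ctrl.camera(name): name is "scene" or "top" or "wrist"; returns the picture (420x560x3 uint8, red, green, blue); there is no depth.
- ctrl.calibration(name): a dict with "camera_matrix" (3x3 intrinsics, pixels), "world_from_camera" (4x4, takes a point from camera to world coordinates). Camera axes: x right, y up, looking along -z (the intrinsics and any distortion apply to the point x, -y, -z); pixel columns grow to the right and rows downward; lengths in m; the calibration is good to about 2 mm. The wrist camera is an equidistant fisheye: a pixel r from the principal point sees the ray r / f radians off the axis. A picture is of the moment at which its call begins: read the wrist's pose just before it. calibration takes no time and is no camera call; for the wrist camera it gives the pose at the moment of the call.
- ctrl.hand_in(): hands the job in; it is judged then, once.
The state is a dict: "time_s": time; "q": joint angles; "dq": joint speeds; "joint_efforts": joint torques, N m; "eef_pos": TCP position; "eef_rot": TCP orientation; "wrist_force": force on the tool from outside, world axes, zero at the start; "torque": the same for the moment, N m; "opening": opening from 0.0 (shut) to 1.0 (fully open); "grasp_force": force on a finger pad.
Only numpy, scipy, OpenCV 4.12 (cv2) and the standard library are available. Lean on these libraries where they do the work, as an engineer would, in place of code of your own. Each camera call takes 0.05 s, during which the arm holds its last target. There are 200 camera calls.

### The job

Get the white pill dispenser ready for the night: first turn its round day dial clockwise, click by click, until the pointer rests in the click that faces the long bar mark. Then swing the steel lock handle clockwise over its hump until it drops down into its low notch, and leave both there. Do not disturb the other things on the table.

Things in the scene. Friction and masses are not known exactly. Their poses are not given: they have to be found in the camera images.
- dispenser: White plastic pill dispenser, a flat box 160 mm (its x) by 280 mm (its y) by 60 mm high, fixed to the table; its place and yaw vary. Origin: centre of its underside; z up. On its top face the round day dial is on the +y half, the steel lock handle on the -y half. A pill drawer front with a steel tab is on its -x side.
- dial_center (a point): On the dial's vertical axis at the top of its disc, 72 mm above the table, 68 mm from the dispenser's middle towards its +y. Disc: 108 mm across, 12 mm thick. An upright wing 14 mm thick, 40 mm high above the disc (top 112 mm above the table), runs from 14 mm behind the axis to 52 mm in front: it is the pointer, to be pushed sideways or pinched.
- pointer_tip (a point): Top of the outer end of the dial's pointer wing, 52 mm from the axis, 112 mm above the table. About 3 to 6 N pushed sideways on the wing 42 mm from the axis carries it over a click; once past the middle between two clicks it springs on into the next by itself.
- bar_mark (a point): The long bar mark, a raised grey bar 18 by 12 mm on the dispenser's top face, 68 mm from the dial's axis towards the dispenser's +x; this point is its centre. The seven other day marks round the dial are small grey dots.
- day_dial (a joint): Angle of the day dial, rad, growing clockwise seen from above. 0: the pointer is along the dispenser's +x and faces the long bar mark. A click (rest) every 45 degrees (0.785 rad). It starts two or three clicks short of 0 (near -1.57 or -2.36; rarely it hangs between clicks). It can overshoot: stops at -3.0 and 1.3.
- lock_pivot (a point): On the lock handle's vertical turning axis, at the dispenser's top face, 60 mm above the table, 75 mm from the dispenser's middle towards its -y.
- lock_grip (a point): Middle of the lock handle's upright steel fin, 91 mm from the turning axis; moves with it (112 mm above the table at the start). Fin: 42 mm long, 12 mm thick, flush with the 12 mm thick, 112 mm long arm below. Arm and fin make a flat side 43 mm high: 17 mm above to 26 mm below this point; 26 mm free under the arm. Takes 3 to 6 N sideways here.
- lock_turn (a joint): Turn of the lock handle, rad, growing clockwise from above. 0: open, arm along the dispenser's -y; starts at -0.08 to 0.15. At 1.57 the arm points along the dispenser's -x, over the drawer's tab. It climbs a steel cam from 0.25 to 0.93, passes the hump's top to 1.05, then drops steeply by itself into a low notch, resting between 1.42 and its stop at 1.62.
- lock_lift (a joint): Height of the lock handle against its starting level, m, up positive, sprung downwards: about 0 (-0.001) at the start, +0.009 to +0.010 on the hump, about -0.007 when it has dropped into the low notch.
- pill_case: Rainbow seven-day pill case, 36 by 184 by 25 mm, lying in front of (on the -x side of) the dispenser, a loose bystander; origin: centre of its underside.
- tray: White ceramic tray, 150 by 210 by 22 mm, a loose bystander; origin: centre of its underside.
- steel_pillbox: Stainless pillbox with a clip, 60 by 90 by 22 mm, on the tray, a loose bystander; origin: centre of its underside.
- spacer: Clear plastic inhaler spacer lying on its side, 160 mm long, 58 mm across, a loose bystander; origin: centre of its underside.
- basket: Brown slatted hard plastic basket, 140 by 180 by 85 mm, a loose bystander; origin: centre of its underside.
- syrup: Amber bottle, 50 mm across, 120 mm high, in the basket, a loose bystander; origin: centre of its underside.
- mug: White mug, 76 mm across, 90 mm high, standing close behind (on the +x side of) the dispenser, a loose bystander; origin: centre of its underside.

How it is judged:
By the outcome, as a careful person would: the job done as asked, in the order asked, and still so for the second after the job is handed in, with the robot touching nothing.
It also fails if it takes over 54 s, if anything falls off the work surface, if the arm or the gripper's body presses on something with over 40 N, if the wrist force passes 120 N, or if a joint passes its speed limit or range.

## Working session

There is one attempt and no reset: what is moved stays moved. The work goes in short steps, Python scripts to look and compute and a tool call to move; the robot and the scene stay as the last step left them, time stands still between calls to the robot, and variables do not carry over. Pictures are saved under pics/ and viewed, at most 10 in all, crops included, and the job is handed in when it is done.

Besides the shell and the picture viewer there is one more tool, called after ">>>" in YAML: its name, and indented under it one key for each argument. send_rows: Moves the arm, as the interface text tells. Its arguments: {"type":"object","properties":{"dr":{"type":"array","items":{"type":"array","items":{"type":"number"}}},"xyz":{"type":"array","items":{"type":"array","items":{"type":"number"}}},"jaw":{"type":"array","items":{"type":"number"}}},"required":["dr","xyz","jaw"]}

```bash
mkdir -p pics; python3 - <<'E'
from bench import ctrl
import cv2,numpy as np
print(ctrl.get_obs(), ctrl.tip_extent)
for n in("top","scene"):
    im=ctrl.camera(n); cv2.imwrite(f"pics/{n}0.png",im[:,:,::-1]); print(n,ctrl.calibration(n))
E
```

```text
{'time_s': 0.0, 'q': array([ 1.07172094e+00,  1.81548648e-01,  1.60802240e+00, -2.48326772e-05,
        1.35382374e+00, -2.06296631e-01]), 'dq': array([ 5.07341646e-04,  4.46032552e-04, -1.45604952e-04, -8.38791379e-05,
       -1.72853614e-03,  2.39154723e-03]), 'joint_efforts': array([ 1.05911578e-03, -4.44876587e+01, -3.51339483e+01, -1.53333672e-04,
        9.27751302e-03, -4.89255015e-06]), 'eef_pos': array([0.16567945, 0.550054  , 0.24937291]), 'eef_rot': array([-2.99868651e-04,  1.45864375e-01,  9.89304186e-01, -8.49789415e-04]), 'wrist_force': array([-0.68139618,  0.02808047,  0.35813287]), 'torque': array([0.03718943, 0.00062902, 0.02345402]), 'grasp_force': 0.0, 'opening': 0.9956684879808883} 0.019
top {'camera_matrix': array([[527.66689293,   0.        , 272.36588128],
       [  0.        , 527.66689293, 222.79785055],
       [  0.        ,   0.        ,   1.        ]]), 'world_from_camera': array([[ 5.58115530e-02,  9.75487810e-01, -2.12858176e-01,
         2.43513012e-01],
       [-9.98440951e-01,  5.47117787e-02, -1.10583816e-02,
        -3.96069668e-03],
       [ 8.58533011e-04,  2.13143505e-01,  9.77020526e-01,
         1.63191099e+00],
       [ 0.00000000e+00,  0.00000000e+00,  0.00000000e+00,
         1.00000000e+00]])}
scene {'camera_matrix': array([[535.44498901,   0.        , 283.76929926],
       [  0.        , 535.44498901, 214.56898502],
       [  0.        ,   0.        ,   1.        ]]), 'world_from_camera': array([[ 0.7981492 , -0.50508503,  0.32840064,  1.08655204],
       [ 0.60245804,  0.66781042, -0.43711961, -0.65582131],
       [ 0.00147321,  0.54673427,  0.83730488,  1.38635176],
       [ 0.        ,  0.        ,  0.        ,  1.        ]])}
```

View pics/top0.png

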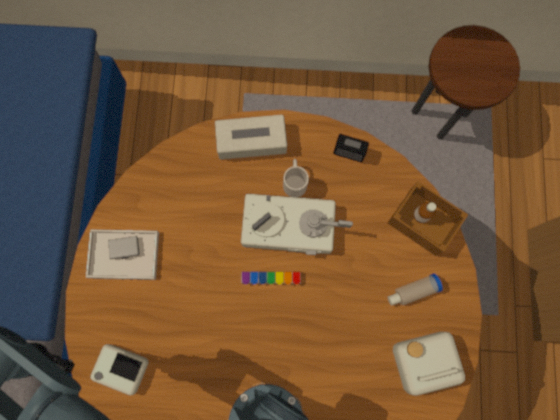

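View pics/scene0.png

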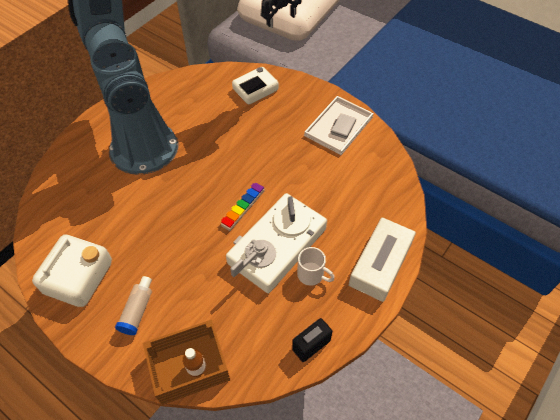

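Top view: dispenser about (242–335, 195–252), dial at (265,220), lock arm pointing right to (350,223), bar mark (269,199), pill case (271,278), mug (295,181). I'll enlarge it to measure.

```bash
python3 - <<'E'
import cv2,numpy as np
a=cv2.imread("pics/top0.png")[160:290,230:360]; b=cv2.imread("pics/scene0.png")[180:300,215:335]
cv2.imwrite("pics/c0.png",np.hstack([cv2.resize(a,(520,520),interpolation=cv2.INTER_CUBIC)]))
a=cv2.imread("pics/top0.png")[185:260,235:360]; cv2.imwrite("pics/c1.png",cv2.resize(a,None,fx=6.4,fy=6.4,interpolation=cv2.INTER_CUBIC))
E
```

```text
(no output)
```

View pics/c1.png

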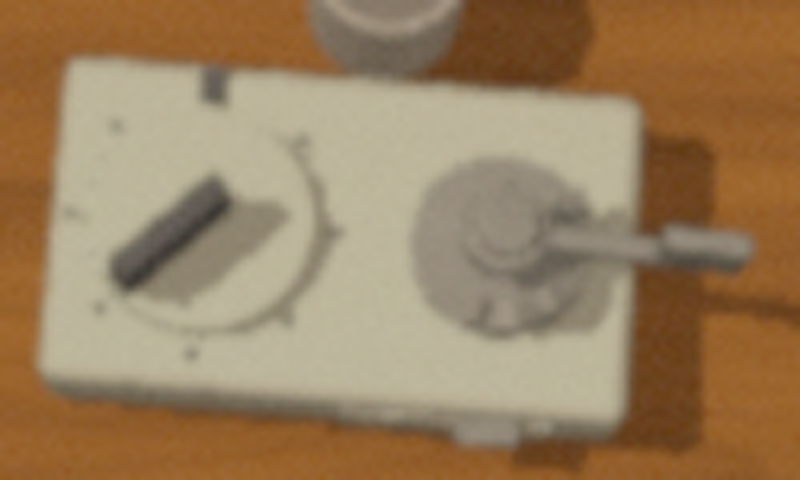

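The crop shows top-face corners at (68,60), (640,98), (626,418) and (40,380), with the bar mark at (213,84). The pointer runs from (215,190) to its tip at (122,275), towards the dot at (98,308), so it sits three clicks short. The lock pivot is near (503,222) and the fin near (707,245).

```bash
cat >h.py <<'E'
from bench import ctrl
import numpy as np
def ray(n,u,v,z):
    c=ctrl.calibration(n);K=c["camera_matrix"];T=c["world_from_camera"]
    d=np.array([(u-K[0,2])/K[0,0],-(v-K[1,2])/K[1,1],-1]);d=T[:3,:3]@d
    return T[:3,3]+d*(z-T[2,3])/d[2]
def crop(u,v): return 235+(u+.5)/6.4-.5,185+(v+.5)/6.4-.5
E
python3 - <<'E'
from h import *
from scipy.optimize import least_squares
P=[((68,60),(.08,.14)),((640,98),(.08,-.14)),((626,414),(-.08,-.14)),((40,378),(-.08,.14)),((213,84),(.068,.068)),((98,308),(-.048,.116)),((191,353),(-.068,.068)),((72,213),(0,.136)),((117,126),(.048,.116)),((287,318),(-.048,.020)),((334,232),(0,0)),((303,142),(.048,.020))]
W=np.array([ray("top",*crop(*p),.06)[:2] for p,_ in P]);L=np.array([l for _,l in P])
def f(x):
    c,s=np.cos(x[2]),np.sin(x[2]); return (L@np.array([[c,s],[-s,c]])+x[:2]-W)
r=least_squares(lambda x:f(x).ravel(),[.5,0,0],loss='soft_l1',f_scale=.003); print(r.x); print(f(r.x).round(4))
x=r.x;c,s=np.cos(x[2]),np.sin(x[2]);R=np.array([[c,-s],[s,c]])
for n,l in(("dial",(0,.068)),("pivot",(0,-.075)),("grip0",(0,-.166))): print(n,R@l+x[:2])
g=ray("top",*crop(707,238),.129);print("fin top",g, R.T@(g[:2]-x[:2]))
for q in((215,188),(122,275)):
    t=ray("top",*crop(*q),.112);print(t,R.T@(t[:2]-x[:2])-[0,.068])
for n,u,v,z in(("mug",295,175,.09),("case l",242,275,.025),("case r",301,275,.025)):print(n,R.T@(ray("top",u,v,z)[:2]-x[:2]))
print(ctrl.get_obs()["time_s"])
E
```

```text
[ 0.5944617  -0.03433422 -0.01600667]
[[ 0.0045  0.0018]
 [ 0.0034 -0.0022]
 [-0.0023 -0.0015]
 [ 0.0005  0.0015]
 [-0.0007  0.0005]
 [-0.0031  0.0022]
 [-0.0047 -0.0002]
 [-0.0002  0.006 ]
 [ 0.0035  0.004 ]
 [-0.0048 -0.004 ]
 [-0.0001 -0.0046]
 [ 0.0049 -0.0025]]
dial [0.5955501  0.03365707]
pivot [ 0.59326125 -0.10932461]
grip0 [ 0.5918047  -0.20031295]
fin top [ 0.58589241 -0.19844191  0.129     ] [-0.00594148 -0.16422382]
[0.60069804 0.02712793 0.112     ] [ 0.00525178 -0.00644591]
[0.55728304 0.06745335 0.112     ] [-0.0388031   0.03317945]
mug [ 0.13807539 -0.01058895]
case l [-0.17089552  0.12924368]
case r [-0.15795516 -0.05030444]
0.1
```

```bash
cat >>h.py <<'E'
from scipy.spatial.transform import Rotation as Ro
X=np.array([.5945,-.0343]);YAW=-.016
def disp(x,y): return X+Ro.from_euler('z',YAW).as_matrix()[:2,:2]@[x,y]
def go(x,y,z,yawdeg):
    "tool move to dispenser-frame x,y, height z, tool x axis at dispenser yawdeg, pointing down"
    o=ctrl.get_obs();w,a,b,c=o["eef_rot"];R=Ro.from_quat([a,b,c,w])
    T=Ro.from_euler('z',np.radians(yawdeg)+YAW)*Ro.from_euler('x',np.pi)
    p=np.r_[disp(x,y),z]
    print("t",o["time_s"],"dr",((R.inv()*T).as_rotvec(degrees=True)/6).round(2),"xyz",(R.inv().apply(p-o["eef_pos"])*100).round(2),"open",round(o["opening"],2),"F",o["wrist_force"].round(1))
E
python3 -c "
from h import *
go(-.024,.068+.024,.25,135);go(-.024,.092,.16,135)"
```

```text
t 0.1 dr [-0.02  0.    4.86] xyz [-5.310e+01 -3.539e+01 -1.000e-02] open 1.0 F [-0.7  0.1  0.2]
t 0.1 dr [-0.02  0.    4.86] xyz [-53.1  -35.37   8.99] open 1.0 F [-0.7  0.1  0.2]
```

>>> send_rows:
  dr:
    - [0,0,0.6]
    - [0,0,1.2]
    - [0,0,1.8]
    - [0,0,2.4]
    - [0,0,3.0]
    - [0,0,3.6]
    - [0,0,4.2]
    - [0,0,4.86]
  xyz:
    - [-5,-3.3,0]
    - [-10,-6.6,0]
    - [-15,-10,0]
    - [-20,-13.3,0]
    - [-25,-16.6,0]
    - [-30,-20,0]
    - [-35,-23.3,0]
    - [-40,-26.6,0]
  jaw: [50,50,50,50,50,50,50,50]

```text
time_s: 1.1
eef_pos: [0.473, 0.1787, 0.2501]
eef_rot: [-0.0, 0.391, 0.92, 0.0]
wrist_force: [0.2, 0.7, -0.1]
opening: 0.503
grasp_force: 0.0
```

```bash
python3 -c "
from h import *
go(-.024,.092,.16,135)"
```

```text
t 1.1 dr [ 0.   -0.   -0.03] xyz [-15.56  -1.24   9.01] open 0.5 F [ 0.2  0.7 -0.1]
```

>>> send_rows:
  dr:
    - [0,0,0]
    - [0,0,0]
    - [0,0,0]
    - [0,0,0]
    - [0,0,0]
    - [0,0,0]
    - [0,0,0]
    - [0,0,0]
  xyz:
    - [-3.5,-0.3,1]
    - [-7,-0.6,3]
    - [-11,-0.9,5]
    - [-14,-1.1,7]
    - [-15.5,-1.25,9]
    - [-15.5,-1.25,9]
    - [-15.5,-1.25,9]
    - [-15.5,-1.25,9]
  jaw: [50,50,50,50,50,50,50,50]

```text
time_s: 2.1
eef_pos: [0.5712, 0.0611, 0.1614]
eef_rot: [0.001, 0.39, 0.921, 0.0]
wrist_force: [0.3, 0.2, 0.6]
opening: 0.5
grasp_force: 0.0
```

```bash
python3 - <<'E'
from h import *
import cv2
go(-.024,.092,.102,135)
im=ctrl.camera("wrist"); im2=ctrl.camera("scene")[180:300,215:335]
a=cv2.resize(im,(560,420));b=cv2.resize(im2,(240,240))
o=np.zeros((420,800,3),np.uint8);o[:,:560]=a;o[:240,560:]=b
cv2.imwrite("pics/w1.png",o[:,:,::-1])
E
```

```text
t 2.1 dr [0.01 0.01 0.01] xyz [-0.26 -0.16  5.94] open 0.5 F [0.3 0.2 0.6]
```

View pics/w1.png

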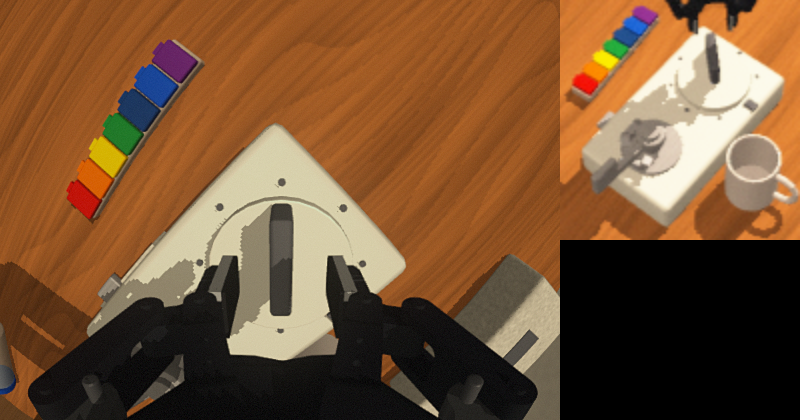

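The wrist view shows the wing at column 281, upright between the pads (237 and 328), and pointing at the dot at (281,182). That confirms three clicks short. I'll descend and close loosely.

>>> send_rows:
  dr:
    - [0,0,0]
    - [0,0,0]
    - [0,0,0]
    - [0,0,0]
    - [0,0,0]
    - [0,0,0]
    - [0,0,0]
    - [0,0,0]
  xyz:
    - [-0.2,-0.1,1.5]
    - [-0.2,-0.1,3]
    - [-0.2,-0.1,4.5]
    - [-0.2,-0.1,5.8]
    - [-0.2,-0.1,5.8]
    - [-0.2,-0.1,5.8]
    - [-0.2,-0.1,5.8]
    - [-0.2,-0.1,5.8]
  jaw: [50,50,50,50,30,30,30,30]

```text
time_s: 3.2
eef_pos: [0.572, 0.0582, 0.1029]
eef_rot: [0.001, 0.39, 0.921, 0.0]
wrist_force: [0.6, 0.2, 0.8]
opening: 0.3
grasp_force: 0.0
```

>>> send_rows:
  dr:
    - [0,0,0.94]
    - [0,0,1.88]
    - [0,0,2.81]
    - [0,0,3.75]
    - [0,0,4.69]
    - [0,0,5.63]
    - [0,0,6.56]
    - [0,0,7.5]
  xyz:
    - [-0.02,0.33,0]
    - [-0.07,0.66,0]
    - [-0.15,0.99,0]
    - [-0.26,1.3,0]
    - [-0.4,1.6,0]
    - [-0.57,1.89,0]
    - [-0.77,2.16,0]
    - [-1.0,2.4,0]
  jaw: [30,30,30,30,30,30,30,30]

```text
time_s: 4.2
eef_pos: [0.5961, 0.0677, 0.1026]
eef_rot: [0.0, 0.714, 0.7, 0.0]
wrist_force: [0.8, 0.1, 0.3]
opening: 0.299
grasp_force: 0.0
```

```bash
python3 -c "
from h import *
go(0,.102,.102,90);go(.024,.092,.102,45)"
```

```text
t 4.2 dr [ 0.01  0.   -0.03] xyz [-0.01  0.    0.06] open 0.3 F [0.8 0.1 0.3]
t 4.2 dr [ 0.01 -0.    7.47] xyz [-1.    2.4   0.07] open 0.3 F [0.8 0.1 0.3]
```

>>> send_rows:
  dr:
    - [0,0,0.94]
    - [0,0,1.88]
    - [0,0,2.81]
    - [0,0,3.75]
    - [0,0,4.69]
    - [0,0,5.63]
    - [0,0,6.56]
    - [0,0,7.5]
  xyz:
    - [-0.02,0.33,0]
    - [-0.07,0.66,0]
    - [-0.15,0.99,0]
    - [-0.26,1.3,0]
    - [-0.4,1.6,0]
    - [-0.57,1.89,0]
    - [-0.77,2.16,0]
    - [-1.0,2.4,0]
  jaw: [30,30,30,30,30,30,30,30]

```text
time_s: 5.2
eef_pos: [0.6199, 0.0573, 0.1026]
eef_rot: [0.0, 0.928, 0.374, 0.0]
wrist_force: [-0.6, 0.3, -0.3]
opening: 0.301
grasp_force: 0.0
```

>>> send_rows:
  dr:
    - [0,0,0.94]
    - [0,0,1.88]
    - [0,0,2.81]
    - [0,0,3.75]
    - [0,0,4.69]
    - [0,0,5.63]
    - [0,0,6.56]
    - [0,0,7.5]
  xyz:
    - [-0.02,0.33,0]
    - [-0.07,0.66,0]
    - [-0.15,0.99,0]
    - [-0.26,1.3,0]
    - [-0.4,1.6,0]
    - [-0.57,1.89,0]
    - [-0.77,2.16,0]
    - [-1.0,2.4,0]
  jaw: [30,30,30,30,30,30,30,30]

```text
time_s: 6.2
eef_pos: [0.6294, 0.033, 0.1026]
eef_rot: [0.0, 1.0, -0.01, 0.0]
wrist_force: [1.0, -0.1, 0.4]
opening: 0.301
grasp_force: 0.0
```

>>> send_rows:
  dr:
    - [0,0,0]
    - [0,0,0]
    - [0,0,0]
    - [0,0,0]
    - [0,0,0]
    - [0,0,0]
    - [0,0,0]
    - [0,0,0]
  xyz:
    - [0,0,0]
    - [0,0,0]
    - [0,0,-0.5]
    - [0,0,-2]
    - [0,0,-4]
    - [0,0,-6]
    - [0,0,-8]
    - [0,0,-8]
  jaw: [50,50,50,50,50,50,50,50]

```text
time_s: 7.2
eef_pos: [0.6307, 0.0329, 0.1853]
eef_rot: [0.0, 1.0, -0.008, 0.002]
wrist_force: [-0.4, 0.9, -0.3]
opening: 0.5
grasp_force: 0.0
```

```bash
python3 - <<'E'
from h import *
import cv2
go(0,-.166,.2,90);go(0,-.166,.2,-90)
print(ctrl.get_obs()["q"].round(2))
im=ctrl.camera("wrist"); im2=ctrl.camera("scene")[180:300,215:335]
a=cv2.resize(im,(560,420));b=cv2.resize(im2,(240,240))
o=np.zeros((420,800,3),np.uint8);o[:,:560]=a;o[:240,560:]=b
cv2.imwrite("pics/w2.png",o[:,:,::-1])
E
```

```text
t 7.2 dr [  0.04  -0.03 -15.  ] xyz [-3.5  23.38 -1.47] open 0.5 F [-0.4  0.9 -0.3]
t 7.2 dr [-0.03 -0.04 15.  ] xyz [-3.5  23.38 -1.47] open 0.5 F [-0.4  0.9 -0.3]
[-0.14  0.36  1.52 -0.    1.26  1.45]
```

View pics/w2.png

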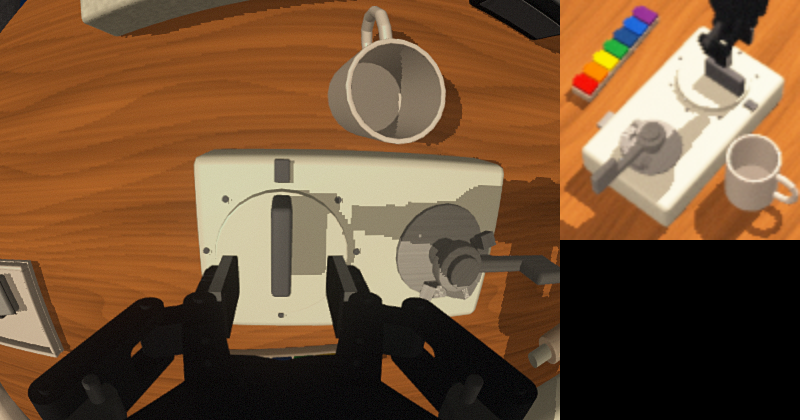

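The dial is done: the wing (282, 195–297) lines up with the bar mark (283,170). Now the lock, with tool x pointing at its pivot.

>>> send_rows:
  dr:
    - [0,0,-1.5]
    - [0,0,-3]
    - [0,0,-4.5]
    - [0,0,-6]
    - [0,0,-7.5]
    - [0,0,-9]
    - [0,0,-10.5]
    - [0,0,-12]
  xyz:
    - [-0.4,2,-1.5]
    - [-0.8,5,-1.5]
    - [-1.2,8,-1.5]
    - [-1.7,11,-1.5]
    - [-2.2,14,-1.5]
    - [-2.7,17,-1.5]
    - [-3.2,20,-1.5]
    - [-3.8,23.3,-1.5]
  jaw: [50,60,60,60,60,60,60,60]

```text
time_s: 8.3
eef_pos: [0.5865, -0.1997, 0.1958]
eef_rot: [-0.001, 0.812, 0.583, -0.001]
wrist_force: [-0.4, 0.4, 0.4]
opening: 0.598
grasp_force: 0.0
```

```bash
python3 -c "
from h import *
go(-.0045,-.166,.18,87)"
```

```text
t 8.3 dr [-0.02 -0.01 -2.45] xyz [-0.02  0.1   1.58] open 0.6 F [-0.4  0.4  0.4]
```

>>> send_rows:
  dr:
    - [0,0,-1.2]
    - [0,0,-2.45]
    - [0,0,-2.45]
    - [0,0,-2.45]
    - [0,0,-2.45]
    - [0,0,-2.45]
    - [0,0,-2.45]
    - [0,0,-2.45]
  xyz:
    - [0,0.1,0]
    - [0,0.1,0]
    - [0,0.1,0]
    - [0,0.1,0]
    - [0,0.1,0]
    - [0,0.1,0]
    - [0,0.1,0]
    - [0,0.1,0]
  jaw: [60,60,60,60,60,60,60,60]

```text
time_s: 9.3
eef_pos: [0.5884, -0.1995, 0.1974]
eef_rot: [0.0, 0.733, 0.68, 0.0]
wrist_force: [-0.3, 0.7, 0.5]
opening: 0.602
grasp_force: 0.0
```

```bash
python3 - <<'E'
from h import *
import cv2
go(-.0045,-.166,.112,87)
cv2.imwrite("pics/w3.png",ctrl.camera("wrist")[:,:,::-1])
E
```

```text
t 9.3 dr [ 0.    0.   -0.05] xyz [-0.08 -0.1   8.54] open 0.6 F [-0.3  0.7  0.5]
```

View pics/w3.png

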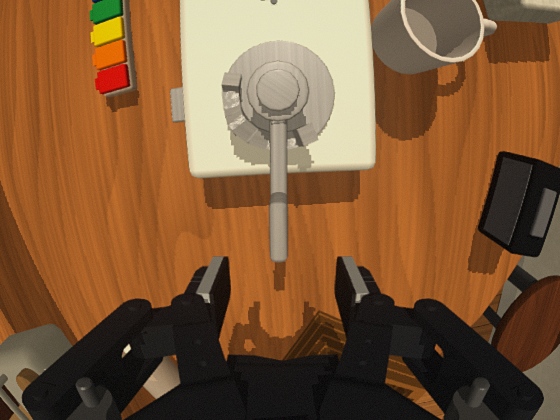

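The fin is at column 279, centred between the pads (midpoint 283). By parallax with the earlier dial view, its middle is under the TCP. The dispenser pose checks out, so I'll descend.

>>> send_rows:
  dr:
    - [0,0,0]
    - [0,0,0]
    - [0,0,0]
    - [0,0,0]
    - [0,0,0]
    - [0,0,0]
    - [0,0,0]
    - [0,0,0]
  xyz:
    - [-0.1,-0.1,2]
    - [-0.1,-0.1,4.2]
    - [-0.1,-0.1,6.4]
    - [-0.1,-0.1,8.5]
    - [-0.1,-0.1,8.5]
    - [-0.1,-0.1,8.5]
    - [-0.1,-0.1,8.5]
    - [-0.1,-0.1,8.5]
  jaw: [60,60,60,60,60,30,30,30]

```text
time_s: 10.35
eef_pos: [0.5878, -0.2008, 0.1133]
eef_rot: [0.001, 0.733, 0.681, 0.0]
wrist_force: [0.4, -0.9, -0.0]
opening: 0.301
grasp_force: 0.0
```

```bash
python3 - <<'E'
from h import *
def arc(th): go(-.091*np.sin(th),-.075-.091*np.cos(th),.112,90-np.degrees(th))
for th in np.linspace(.05,.55,9)[1:]: arc(th)
E
```

```text
t 10.35 dr [0.01 0.01 0.52] xyz [ 0.08 -0.62  0.12] open 0.3 F [ 0.4 -0.9 -0. ]
t 10.35 dr [0.01 0.01 1.12] xyz [ 0.12 -1.19  0.12] open 0.3 F [ 0.4 -0.9 -0. ]
t 10.35 dr [0.02 0.01 1.72] xyz [ 0.21 -1.75  0.12] open 0.3 F [ 0.4 -0.9 -0. ]
t 10.35 dr [0.02 0.01 2.31] xyz [ 0.33 -2.31  0.12] open 0.3 F [ 0.4 -0.9 -0. ]
t 10.35 dr [0.02 0.   2.91] xyz [ 0.48 -2.85  0.12] open 0.3 F [ 0.4 -0.9 -0. ]
t 10.35 dr [0.02 0.   3.51] xyz [ 0.67 -3.39  0.12] open 0.3 F [ 0.4 -0.9 -0. ]
t 10.35 dr [0.02 0.   4.1 ] xyz [ 0.89 -3.92  0.12] open 0.3 F [ 0.4 -0.9 -0. ]
t 10.35 dr [0.02 0.   4.7 ] xyz [ 1.14 -4.42  0.12] open 0.3 F [ 0.4 -0.9 -0. ]
```

>>> send_rows:
  dr:
    - [0,0,0.5]
    - [0,0,1.1]
    - [0,0,1.7]
    - [0,0,2.3]
    - [0,0,2.9]
    - [0,0,3.5]
    - [0,0,4.1]
    - [0,0,4.7]
  xyz:
    - [0.08,-0.6,0]
    - [0.12,-1.2,0]
    - [0.2,-1.75,0]
    - [0.33,-2.3,0]
    - [0.48,-2.85,0]
    - [0.67,-3.4,0]
    - [0.9,-3.9,0]
    - [1.14,-4.4,0]
  jaw: [30,30,30,30,30,30,30,30]

```text
time_s: 11.35
eef_pos: [0.5475, -0.1879, 0.1151]
eef_rot: [0.004, 0.877, 0.481, 0.003]
wrist_force: [6.5, -5.3, 3.6]
opening: 0.3
grasp_force: 4.4
```

```bash
python3 - <<'E'
from h import *
def arc(th): go(-.091*np.sin(th),-.075-.091*np.cos(th),.115,90-np.degrees(th))
for th in np.linspace(.55,1.05,9)[1:]: arc(th)
E
```

```text
t 11.35 dr [ 0.09 -0.01  0.58] xyz [ 0.01 -0.92 -0.  ] open 0.3 F [ 6.5 -5.3  3.6]
t 11.35 dr [ 0.09 -0.01  1.17] xyz [ 0.06 -1.49 -0.01] open 0.3 F [ 6.5 -5.3  3.6]
t 11.35 dr [ 0.09 -0.01  1.77] xyz [ 0.15 -2.05 -0.01] open 0.3 F [ 6.5 -5.3  3.6]
t 11.35 dr [ 0.09 -0.02  2.37] xyz [ 0.27 -2.61 -0.02] open 0.3 F [ 6.5 -5.3  3.6]
t 11.35 dr [ 0.09 -0.02  2.96] xyz [ 0.42 -3.15 -0.02] open 0.3 F [ 6.5 -5.3  3.6]
t 11.35 dr [ 0.09 -0.02  3.56] xyz [ 0.61 -3.69 -0.03] open 0.3 F [ 6.5 -5.3  3.6]
t 11.35 dr [ 0.09 -0.02  4.16] xyz [ 0.84 -4.21 -0.03] open 0.3 F [ 6.5 -5.3  3.6]
t 11.35 dr [ 0.09 -0.03  4.75] xyz [ 1.09 -4.72 -0.04] open 0.3 F [ 6.5 -5.3  3.6]
```

>>> send_rows:
  dr:
    - [0,0,0.6]
    - [0,0,1.2]
    - [0,0,1.8]
    - [0,0,2.4]
    - [0,0,3.0]
    - [0,0,3.6]
    - [0,0,4.2]
    - [0,0,4.8]
  xyz:
    - [0.02,-0.6,-0.1]
    - [0.07,-1.2,-0.2]
    - [0.15,-1.75,-0.2]
    - [0.28,-2.3,-0.2]
    - [0.43,-2.85,-0.2]
    - [0.62,-3.4,-0.2]
    - [0.85,-3.95,-0.2]
    - [1.1,-4.45,-0.2]
  jaw: [30,30,30,30,30,30,30,30]

```text
time_s: 12.35
eef_pos: [0.5166, -0.157, 0.1184]
eef_rot: [0.006, 0.969, 0.247, 0.004]
wrist_force: [4.8, -9.1, 7.4]
opening: 0.298
grasp_force: 5.0
```

```bash
python3 - <<'E'
from h import *
def arc(th): go(-.091*np.sin(th),-.075-.091*np.cos(th),.115,90-np.degrees(th))
for th in np.linspace(1.05,1.55,9)[1::]: arc(th)
E
```

```text
t 12.35 dr [ 0.12 -0.05  0.55] xyz [-0.07 -1.04  0.33] open 0.3 F [ 4.8 -9.1  7.4]
t 12.35 dr [ 0.12 -0.05  1.15] xyz [-0.02 -1.61  0.32] open 0.3 F [ 4.8 -9.1  7.4]
t 12.35 dr [ 0.12 -0.06  1.74] xyz [ 0.06 -2.17  0.31] open 0.3 F [ 4.8 -9.1  7.4]
t 12.35 dr [ 0.12 -0.06  2.34] xyz [ 0.19 -2.73  0.3 ] open 0.3 F [ 4.8 -9.1  7.4]
t 12.35 dr [ 0.12 -0.06  2.94] xyz [ 0.34 -3.27  0.3 ] open 0.3 F [ 4.8 -9.1  7.4]
t 12.35 dr [ 0.11 -0.07  3.53] xyz [ 0.53 -3.81  0.29] open 0.3 F [ 4.8 -9.1  7.4]
t 12.35 dr [ 0.11 -0.07  4.13] xyz [ 0.75 -4.33  0.29] open 0.3 F [ 4.8 -9.1  7.4]
t 12.35 dr [ 0.11 -0.07  4.73] xyz [ 1.01 -4.84  0.28] open 0.3 F [ 4.8 -9.1  7.4]
```

>>> send_rows:
  dr:
    - [0,0,0.6]
    - [0,0,1.2]
    - [0,0,1.8]
    - [0,0,2.4]
    - [0,0,3.0]
    - [0,0,3.6]
    - [0,0,4.2]
    - [0,0,4.8]
  xyz:
    - [0,-0.65,0]
    - [0.04,-1.2,0]
    - [0.1,-1.75,0]
    - [0.2,-2.3,0]
    - [0.38,-2.85,0]
    - [0.57,-3.4,0]
    - [0.8,-3.95,0]
    - [1.05,-4.45,0]
  jaw: [30,30,30,30,30,30,30,30]

```text
time_s: 13.35
eef_pos: [0.5009, -0.1092, 0.1151]
eef_rot: [0.001, 1.0, -0.001, 0.001]
wrist_force: [0.2, -3.1, -1.1]
opening: 0.298
grasp_force: 1.4
```

```bash
python3 - <<'E'
from h import *
import cv2
def arc(th): go(-.091*np.sin(th),-.075-.091*np.cos(th),.112,90-np.degrees(th))
arc(1.5);arc(1.6)
a=cv2.resize(ctrl.camera("wrist"),(400,300))
b=cv2.resize(ctrl.camera("scene")[180:300,215:335],(400,400));c=np.zeros((400,800,3),np.uint8);c[:300,:400]=a;c[:,400:]=b
cv2.imwrite("pics/w4.png",c[:,:,::-1])
E
```

```text
t 13.35 dr [ 0.02 -0.02 -0.55] xyz [0.15 0.51 0.31] open 0.3 F [ 0.2 -3.1 -1.1]
t 13.35 dr [ 0.02 -0.02  0.41] xyz [ 0.15 -0.4   0.31] open 0.3 F [ 0.2 -3.1 -1.1]
```

View pics/w4.png

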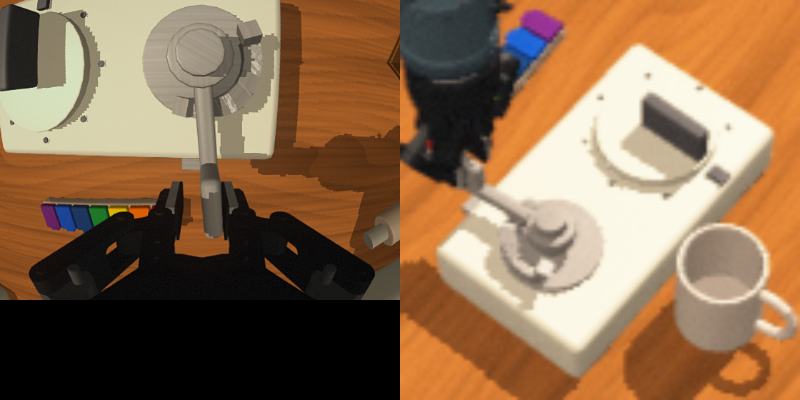

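The handle is over the tab, about 3° short of square, and the dial wing still faces the bar. I'll nudge a little further, centre the fingers, open and lift.

>>> send_rows:
  dr:
    - [0,0,0.2]
    - [0,0,0.4]
    - [0,0,0.4]
    - [0,0,0]
    - [0,0,0]
    - [0,0,0]
    - [0,0,0]
    - [0,0,0]
  xyz:
    - [0,-0.2,0]
    - [0,-0.4,0]
    - [0,-0.4,0]
    - [0,0.2,0]
    - [0,0.2,0]
    - [0,0.2,0]
    - [0,0.2,0]
    - [0,0.2,0]
  jaw: [30,30,30,30,60,60,60,60]

```text
time_s: 14.45
eef_pos: [0.5003, -0.1105, 0.1143]
eef_rot: [-0.0, 1.0, -0.0, -0.0]
wrist_force: [0.1, -0.9, 0.3]
opening: 0.598
grasp_force: 0.0
```

>>> send_rows:
  dr:
    - [0,0,0]
    - [0,0,0]
    - [0,0,0]
    - [0,0,0]
    - [0,0,0]
    - [0,0,0]
    - [0,0,0]
    - [0,0,0]
  xyz:
    - [0,0,-1]
    - [0,0,-3]
    - [0,0,-5.5]
    - [0,0,-8]
    - [-3,0,-10]
    - [-7,0,-10]
    - [-11,0,-10]
    - [-13,0,-10]
  jaw: [60,60,60,60,60,60,60,60]

```text
time_s: 15.45
eef_pos: [0.3689, -0.1103, 0.2148]
eef_rot: [0.0, 1.0, -0.0, 0.0]
wrist_force: [-0.0, 0.0, 0.1]
opening: 0.602
grasp_force: 0.0
```

```bash
python3 - <<'E'
from h import *
import cv2
print(ctrl.get_obs()["time_s"])
w=ctrl.camera("wrist")
a=cv2.resize(w,(400,300));t=cv2.resize(ctrl.camera("top")[180:270,220:360],(400,257))
b=cv2.resize(ctrl.camera("scene")[180:300,215:335],(400,400));c=np.zeros((560,800,3),np.uint8);c[:300,:400]=a;c[300:557,:400]=t;c[:400,400:]=b
cv2.imwrite("pics/w5.png",c[:,:,::-1])
E
```

```text
15.45
```

View pics/w5.png

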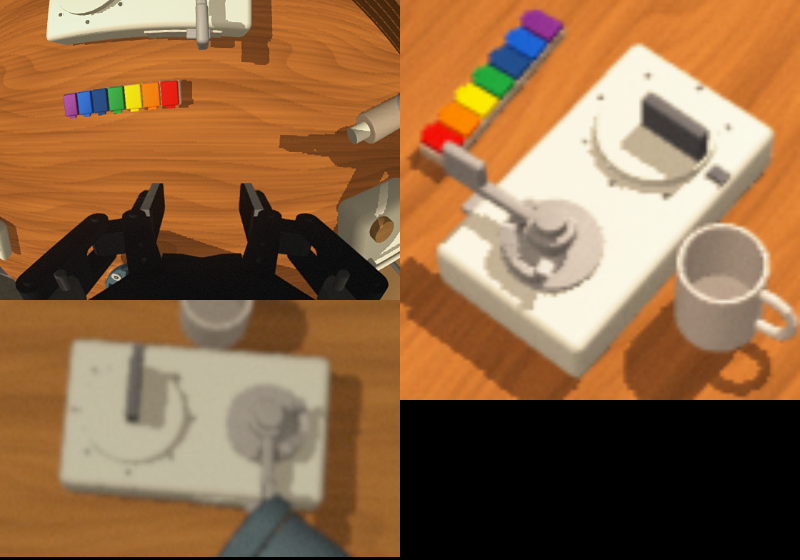

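The dial faces its mark, the handle is over the tab and nothing else has moved. I'll check the handle's angle and drop by projecting the fin's end into the scene picture; its visible centre is at about (234.3, 228.8).

```bash
python3 - <<'E'
from h import *
import cv2
c=ctrl.calibration("scene");K=c["camera_matrix"];T=np.linalg.inv(c["world_from_camera"])
def pr(p):
    q=T[:3,:3]@p+T[:3,3];return K[0,0]*q[0]/-q[2]+K[0,2],K[1,1]*q[1]/q[2]+K[1,2]
for th in(1.0,1.4,1.5,1.6):
  for dz in(-.007,.0095):
    r=[]
    for rad,z in((.070,.129),(.112,.129),(.112,.095)):
        r+=list(np.round(pr(np.r_[disp(-rad*np.sin(th),-.075-rad*np.cos(th)),z+dz]),1))
    print(th,dz,r)
im=ctrl.camera("scene")[215:260,220:260]
cv2.imwrite("pics/w6.png",cv2.resize(im,None,fx=13,fy=13,interpolation=cv2.INTER_CUBIC)[:,:,::-1])
E
```

```text
1.0 -0.007 [np.float64(234.0), np.float64(240.8), np.float64(218.8), np.float64(239.6), np.float64(220.0), np.float64(245.8)]
1.0 0.0095 [np.float64(233.5), np.float64(237.7), np.float64(218.2), np.float64(236.5), np.float64(219.4), np.float64(242.8)]
1.4 -0.007 [np.float64(237.4), np.float64(232.5), np.float64(224.4), np.float64(226.4), np.float64(225.5), np.float64(232.7)]
1.4 0.0095 [np.float64(237.0), np.float64(229.3), np.float64(223.9), np.float64(223.2), np.float64(225.0), np.float64(229.7)]
1.5 -0.007 [np.float64(238.8), np.float64(230.6), np.float64(226.7), np.float64(223.4), np.float64(227.7), np.float64(229.8)]
1.5 0.0095 [np.float64(238.4), np.float64(227.5), np.float64(226.2), np.float64(220.3), np.float64(227.2), np.float64(226.8)]
1.6 -0.007 [np.float64(240.4), np.float64(228.9), np.float64(229.3), np.float64(220.7), np.float64(230.3), np.float64(227.1)]
1.6 0.0095 [np.float64(240.0), np.float64(225.8), np.float64(228.8), np.float64(217.5), np.float64(229.8), np.float64(224.1)]
```

View pics/w6.png

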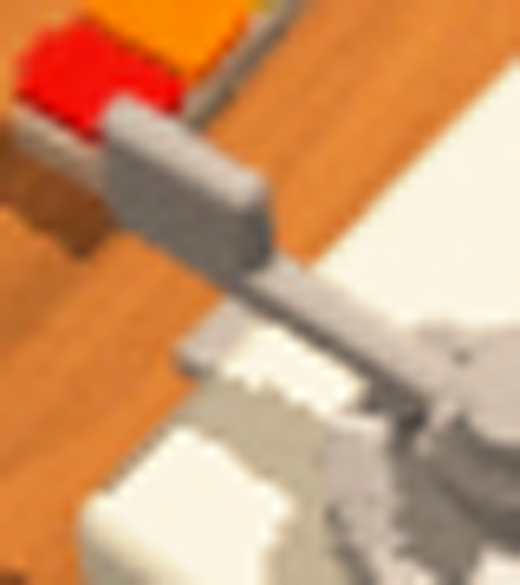

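The top edge of the fin runs from (229,223) to (240,230). That fits a turn of about 1.5 rad with the handle dropped about 7 mm, not raised on the hump.

```bash
python3 -c "
from bench import ctrl
print(ctrl.hand_in())"
```

```text
the job is handed in; nothing more can be done
None
```

I turned the day dial three clicks clockwise to face the bar mark, then swung the lock handle over its hump into the low notch, and handed the job in at about 15.5 s; the last pictures show the handle at roughly 1.5 rad and down, with nothing in view disturbed.

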